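# Seat the glass plate of a kitchen scale on its three feet

### The arm

A 6-joint arm with a two-finger parallel gripper is mounted at the origin on the work surface. World frame = base frame: x ahead of the robot, y to its left, z up, the work surface at z = 0. Lengths are in mm, angles in rad, forces in N, time in s.
With the tool pointing down it reaches from about 250 to 800 mm from the base axis. Payload 8.5 kg.
Tool frame: the origin (TCP) lies between the finger pads; the fingertips stand 19 mm ahead of it and the grasp point (between the pads) is the TCP; z points along the fingers, y is the line along which they close (so a half turn about z gives the same grasp; the last joint's range is limited). The gripper opens to 85 mm and grips with 20 to 120 N. Pads are 22 mm wide; open, the fingers measure 114 mm over their backs; the gripper's body (76 mm by 85 mm) begins 54 mm behind the grasp point. The pads swing forward as they close: fully open they stand 13 mm farther back than shut.
Start: joints at [1.198, 0.238, -0.013, 1.319, 0, 1.571], TCP at [191.201, 488.9, 250.276] pointing down, gripper open.
Joint ranges: [-2.66, 2.66], [-1.03, 1.9], [-1.14, 1.46], [-1.82, 2.27], [-1.45, 1.34], [-3.14, 3.14]. Speed limits (rad/s): [2.22, 2.22, 2.79, 3.14, 3.14, 3.14].

### API

Orientations are given as [roll, pitch, yaw] about the fixed x, y, z axes, in that order (R = Rz(yaw) Ry(pitch) Rx(roll)).
In Python, from rig import manip gives the robot as it stands. Calls block until the motion is done:
- manip.goto(position, orientation): joint-space move of the TCP to a pose.
- manip.move_linear(position, ori=None, feed=150, contact_N=None): straight line of the TCP; ori=None keeps the orientation; feed is the mean speed in mm/s. With contact_N (N) it stops when the force on the tool has changed by that much, and returns True; else False.
- manip.move_j(angles): joint-space move.
- manip.let_go() and manip.grasp(): open the fingers fully, or close them until they stop; the grip force is fixed at half the most.
- manip.dwell(seconds).
- manip.ik(position, orientation): joint angles nearest the present ones, or None.
- manip.capture(name): name is "scene" or "top" or "wrist"; returns the picture (420x560x3 uint8, blue, green, red); there is no depth.
- manip.camera_params(name): a dict with "intrinsics" (3x3 intrinsics, pixels), "rvec" (rotation vector, rad) and "tvec" (3), from world to camera coordinates, as OpenCV has them; the wrist camera has in their place "T_tool_cam" (4x4, takes a point from camera to tool coordinates, whose origin is the TCP and whose axes are the flange's). Camera axes: x right, y down, z forward; pixel columns grow to the right and rows downward; lengths in mm; the calibration is good to about 2 mm. A picture is of the moment at which its call begins: read the wrist's pose just before it. camera_params takes no time and is no camera call.
A pose or a line that the arm cannot do raises manip.MotionError and nothing moves.
- manip.hand_in(): hands the job in; it is judged then, once.
Trained networks look in the newest picture that a camera, given by its name, has taken for a name from the list of things; names that differ only in an ending like _2 or _b are one class to them, and where a whole thing is asked for, a point or a joint stands for the part that bears it (a point fixed in the world has none). Each returns a list of dicts, best first, with "score" (0 to 1); they miss things now and then, are a little off and sometimes report something else, mostly with a low value. They report only what shows in the picture. A call takes as long as a camera call.
- manip.look_for(label, camera): "bbox" ([left, top, right, bottom] in pixels, round what is visible of it).
- manip.silhouettes(label, camera): "mask" (420x560 bool, what is visible of it) and "bbox" ([left, top, right, bottom] in pixels, round what is visible of it).
- manip.place_of(label, camera): "location" ([column, row] in pixels: a listed point, or the origin of a listed thing).
Readings, each from a call of its own:
- manip.read_time(): time.
- manip.read_qpos(): joint angles.
- manip.read_qvel(): joint speeds.
- manip.read_joint_efforts(): joint torques, N m.
- manip.read_eef_pos(): TCP position.
- manip.read_eef_rot(): TCP orientation.
- manip.read_contact_force(): force on the tool from outside, world axes, zero at the start.
- manip.read_wrist_torque(): the same for the moment, N m.
- manip.read_grip_width(): finger opening in mm.
- manip.read_finger_force(): force on a finger pad.
Only numpy, scipy, OpenCV 4.12 (cv2) and the standard library are available. Lean on these libraries where they do the work, as an engineer would, in place of code of your own. Each camera call takes 0.05 s, during which the arm holds its last target. There are 200 camera calls.

### The job

The round white glass plate of the kitchen scale has been put back askew: its edge rides up on one of the three upright steel lugs. Without picking the plate up off the scale, nudge it across until it drops down between the lugs and bears on all three feet, level and unable to rock, and take the hand off it; then press down lightly on the middle of the plate to check that it sits firm, and withdraw. Leave the other things on the shelf where they are.

Things in the scene. Friction and masses are not known exactly. Their poses are not given: they have to be found in the camera images.
- scale: grey kitchen scale, fixed, turned any way round: round base 176 mm across, 22 mm high; an 18 mm high display tongue reaches 115 mm from the centre on its -x side. Origin under the centre of the round base, z up. On it: three domed feet for the plate, three lugs around the plate's place. When home, the plate is centred over the origin (play up to 4 mm), underside 30 mm, top 40 mm above the shelf
- plate: loose white glass plate, 130 mm across, 10 mm thick, about 0.33 kg; origin at the centre of its underside, z out of its top. It starts 8 to 15 mm off centre, leaning 0.084 rad on two feet and one lug; there its edge spans 39 to 49 mm above the shelf. Pushed there towards the centre (a few N) it falls home once its edge is inside that lug; the other lugs stop it. Safe limit 40 N
- foot0: rubber foot 0 of the scale, a dome of 6 mm radius, 45 mm from the scale's centre in the direction of lug 0. Origin at its highest point, 30 mm above the shelf (8 mm above the scale's base)
- foot1: rubber foot 1 of the scale, a dome of 6 mm radius, 45 mm from the scale's centre in the direction of lug 1. Origin at its highest point, 30 mm above the shelf (8 mm above the scale's base)
- foot2: rubber foot 2 of the scale, a dome of 6 mm radius, 45 mm from the scale's centre in the direction of lug 2. Origin at its highest point, 30 mm above the shelf (8 mm above the scale's base)
- lug0 (a point): middle of the top of steel lug 0 of the scale, 38 mm above the shelf (8 mm above the feet) and 70 mm from the scale's centre; the lug is 6 mm thick radially (67 to 73 mm from the centre) and 16 mm wide. The three lugs stand 120 degrees apart
- lug1 (a point): middle of the top of steel lug 1 of the scale, 38 mm above the shelf (8 mm above the feet) and 70 mm from the scale's centre; the lug is 6 mm thick radially (67 to 73 mm from the centre) and 16 mm wide. The three lugs stand 120 degrees apart
- lug2 (a point): middle of the top of steel lug 2 of the scale, 38 mm above the shelf (8 mm above the feet) and 70 mm from the scale's centre; the lug is 6 mm thick radially (67 to 73 mm from the centre) and 16 mm wide. The three lugs stand 120 degrees apart
- tin: loose closed aluminium tea tin, 55 mm across, 60 mm high, standing near the scale's display; origin under its centre; leave alone
- cup: loose small steel measuring cup, 56 mm across, 50 mm high, standing near the scale's display; origin under its centre; leave alone
- bowl: loose matte black ceramic bowl, 130 mm across, 60 mm high, on the left of the shelf; origin under its centre; leave alone
- jar: loose empty clear plastic screw-top jar, 72 mm across, 100 mm high, on the left of the shelf; origin under its centre; leave alone
- spoon: loose stainless slotted spoon lying flat on the right of the shelf, 260 mm long, 48 mm wide, 8 mm high; origin where handle and blade meet, blade towards +x, handle towards -x; leave alone

How it is judged:
By the outcome, as a careful person would: the job done as asked, in the order asked, and still so for the second after the job is handed in, with the robot touching nothing.
It also fails if it takes over 42 s, if anything falls off the work surface, if the arm or the gripper's body presses on something with over 40 N, if the wrist force passes 120 N, or if a joint passes its speed limit or range.

## Working session

There is one attempt and no reset: what is moved stays moved. The work goes in short steps, each a Python script; the robot and the scene stay as the last script left them, time stands still between calls to the robot, and variables do not carry over. Pictures are saved under pics/ and viewed, at most 10 in all, crops included, and the job is handed in when it is done.

```bash
mkdir -p pics
cat > h.py <<'E'
import numpy as np, cv2
from rig import manip
def cam(n):
    p=manip.camera_params(n); K=np.array(p["intrinsics"],float)
    if "rvec" in p:
        R=cv2.Rodrigues(np.array(p["rvec"],float))[0]; t=np.array(p["tvec"],float).ravel()
    else:
        from scipy.spatial.transform import Rotation as Ro
        T=np.eye(4); T[:3,:3]=Ro.from_euler('xyz',manip.read_eef_rot()).as_matrix(); T[:3,3]=manip.read_eef_pos()
        M=np.linalg.inv(T@np.array(p["T_tool_cam"])); R=M[:3,:3]; t=M[:3,3]
    return K,R,t
def back(c,uv,z):
    K,R,t=c; d=R.T@np.linalg.inv(K)@np.array([uv[0],uv[1],1.]); o=-R.T@t
    return o+d*(z-o[2])/d[2]
def proj(c,P):
    K,R,t=c; q=K@(R@np.array(P,float)+t); return q[:2]/q[2]
E
python3 - <<'E'
from h import *
ims=[]
H=dict(scale=0,plate=35,foot0=30,foot1=30,foot2=30,lug0=38,lug1=38,lug2=38,tin=0,cup=0,bowl=0,jar=0,spoon=0)
for n in("top","scene"):
    c=cam(n); im=manip.capture(n); cv2.imwrite(f"pics/{n}.png",im)
    for l in H:
        for r in manip.place_of(l,n)[:2]:
            print(n,l,round(r["score"],2),np.round(r["location"]),np.round(back(c,r["location"],H[l])))
print(manip.read_time())
E
```

```text
top scale 0.74 [228. 214.] [529. 165.   0.]
top plate 0.94 [253. 220.] [511.  83.  35.]
top foot0 0.72 [136. 271.] [351. 441.  30.]
top foot1 0.72 [136. 271.] [351. 441.  30.]
top foot2 0.72 [136. 271.] [351. 441.  30.]
top lug0 0.86 [258. 235.] [462.  68.  38.]
top lug0 0.8 [230. 212.] [535. 153.  38.]
top lug1 0.86 [258. 235.] [462.  68.  38.]
top lug1 0.8 [230. 212.] [535. 153.  38.]
top lug2 0.86 [258. 235.] [462.  68.  38.]
top lug2 0.8 [230. 212.] [535. 153.  38.]
top tin 0.69 [255. 163.] [697.  82.   0.]
top cup 0.73 [216. 178.] [645. 206.   0.]
top bowl 0.91 [127. 194.] [591. 490.   0.]
top jar 0.83 [138. 272.] [347. 444.   0.]
top jar 0.73 [229. 213.] [533. 161.   0.]
top spoon 0.6 [417. 212.] [ 540. -441.    0.]
scene scale 0.93 [290. 238.] [520. 100.   0.]
scene scale 0.3 [399. 285.] [351. 443.   0.]
scene plate 0.77 [291. 223.] [495.  74.  35.]
scene lug0 0.86 [300. 217.] [455.  73.  38.]
scene lug0 0.8 [299. 245.] [529. 157.  38.]
scene lug1 0.86 [300. 217.] [455.  73.  38.]
scene lug1 0.8 [299. 245.] [529. 157.  38.]
scene lug2 0.86 [300. 217.] [455.  73.  38.]
scene lug2 0.8 [299. 245.] [529. 157.  38.]
scene tin 0.9 [242. 263.] [704.  85.   0.]
scene cup 0.67 [280. 284.] [651. 219.   0.]
scene cup 0.3 [400. 283.] [343. 439.   0.]
scene bowl 0.75 [353. 344.] [595. 490.   0.]
scene jar 0.57 [399. 283.] [345. 437.   0.]
scene spoon 0.59 [202. 148.] [ 542. -450.    0.]
scene spoon 0.42 [279. 284.] [654. 215.   0.]
1.4
```

View pics/top.png

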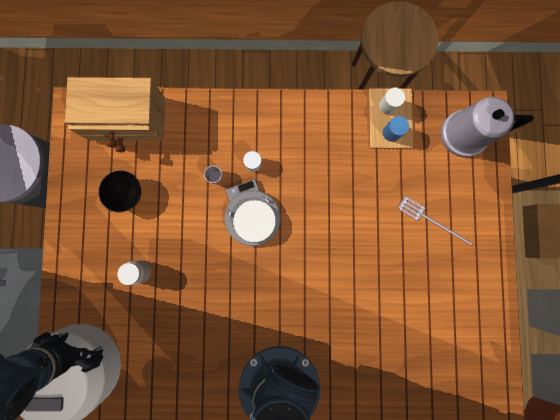

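View pics/scene.png

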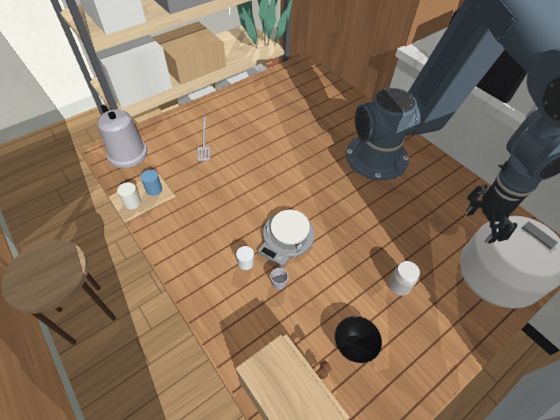

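The top view shows the plate at about (254,220) on a scale whose display points up and left (246,186). The tin is at (252,160) and the cup at (213,174), both just beyond the display. Next I'll take a close look with the wrist camera.

Run:
```python
from h import *
T=np.array(manip.camera_params("wrist")["T_tool_cam"]);print(T.round(2).tolist(), np.array(manip.camera_params("wrist")["intrinsics"]).tolist(), manip.read_eef_rot())
from scipy.spatial.transform import Rotation as Ro
R=Ro.from_euler('xyz',[np.pi,0,0]).as_matrix()
# put camera axis over the scale
o=R@T[:3,3]; d=R@T[:3,2]; z=330
s=(z+o[2]-35)/-d[2]; off=o+d*s
P=np.array([515,90,z])-[off[0],off[1],0]; print(P,off)
manip.goto(P.tolist(),[np.pi,0,0])
manip.grasp()
c=cam("wrist"); im=manip.capture("wrist"); cv2.imwrite("pics/w1.png",im)
for l,h in dict(scale=0,plate=34,foot0=30,lug0=38,tin=0,cup=0).items():
    for r in manip.place_of(l,"wrist")[:4]:
        print(l,round(r["score"],2),np.round(r["location"]),np.round(back(c,r["location"],h),1))
for l,h in dict(scale=22,plate=44).items():
    for r in manip.silhouettes(l,"wrist")[:1]:
        m=r["mask"].astype(np.uint8); np.save(f"m_{l}.npy",m)
        k=max(cv2.findContours(m,0,1)[0],key=cv2.contourArea)[:,0]
        W=np.array([back(c,q,h)[:2] for q in k],np.float32); print(l,r["bbox"],cv2.minEnclosingCircle(W), cv2.fitEllipse(W))
print(manip.read_time(),manip.read_eef_pos(),manip.read_eef_rot())
```

```text
[[0.0, -0.95, -0.32, 84.33], [1.0, 0.0, 0.0, -0.21], [-0.0, -0.32, 0.95, -123.49], [0.0, 0.0, 0.0, 1.0]] [[289.1601854384955, 0.0, 277.25739668817744], [0.0, 289.1601854384955, 211.02917797872993], [0.0, 0.0, 1.0]] [-3.14154942e+00 -1.88254242e-05  2.76882360e+00]
[574.04911175  90.38065214 330.        ] [ -59.04911175   -0.38065214 -295.        ]
scale 0.46 [ 85. 294.] [338.8 444.7   0. ]
plate 0.9 [284. 212.] [511.8  80.9  34. ]
lug0 0.84 [234. 198.] [534.6 154.8  38. ]
lug0 0.72 [309. 173.] [573.   44.1  38. ]
tin 0.9 [279.  83.] [696.3  88.8   0. ]
cup 0.64 [194. 116.] [651.2 214.4   0. ]
scale [223.9, 122.4, 335.2, 254.4] ((539.3909912109375, 95.8905258178711), 103.43555450439453) ((521.3861083984375, 88.27530670166016), (154.8880615234375, 227.5899200439453), 110.86825561523438)
plate [243.3, 169.1, 329.4, 255.6] ((508.887451171875, 78.80339050292969), 67.24282836914062) ((508.05938720703125, 79.76071166992188), (127.42410278320312, 131.8379669189453), 107.39942169189453)
6.3917 [574.05464487  90.38440176 330.00802049] [-3.14158271e+00 -1.74674602e-05 -1.43429368e-05]
```

View pics/w1.png

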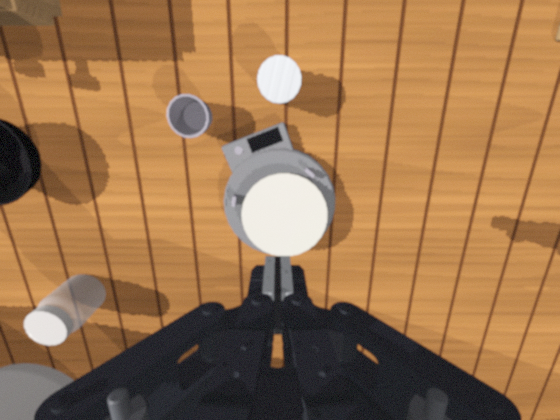

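The wrist view shows the plate at (284,215). Two lugs are free, at (234,198) and (309,173), and the third lies under the plate's near edge, towards the robot. That puts the scale centre near (520,88) and the plate near (508,80). I'll refine both from the pre-push hover.

Run:
```python
from h import *
d=np.array([.9,.43]); d/=np.linalg.norm(d); yaw=np.arctan2(d[1],d[0])
P=np.array([508,80])-100*d
# tool down with tool x along d : Rz(yaw)Rx(pi)
manip.goto([P[0],P[1],150],[np.pi,0,yaw])
c=cam("wrist"); im=manip.capture("wrist"); cv2.imwrite("pics/w2.png",im)
for l,h in dict(plate=34,lug0=38,scale=0).items():
    for r in manip.place_of(l,"wrist")[:4]:
        print(l,round(r["score"],2),np.round(r["location"]),np.round(back(c,r["location"],h),1))
for l,h in dict(scale=22,plate=44).items():
    for r in manip.silhouettes(l,"wrist")[:1]:
        m=r["mask"].astype(np.uint8); np.save(f"m_{l}.npy",m)
        k=max(cv2.findContours(m,0,1)[0],key=cv2.contourArea)[:,0]
        W=np.array([back(c,q,h)[:2] for q in k],np.float32); print(l,r["bbox"],cv2.minEnclosingCircle(W), cv2.fitEllipse(W))
        if l=="scale":
            from scipy.optimize import least_squares
            s=least_squares(lambda p:np.hypot(W[:,0]-p[0],W[:,1]-p[1])-88,[520,88],loss="cauchy",f_scale=1.5); print("base",s.x,np.sum(abs(s.fun)<2),len(W))
print(manip.read_time(),manip.read_eef_pos(),manip.read_contact_force())
```

```text
plate 0.86 [276.  88.] [507.8  81.3  34. ]
lug0 0.93 [365.  19.] [574.8  44.5  38. ]
lug0 0.92 [266. 161.] [454.6  65.4  38. ]
lug0 0.87 [193.   2.] [532.1 156.7  38. ]
scale [165.9, 1.1, 384.9, 182.6] ((518.5352783203125, 87.37939453125), 87.54373168945312) ((510.78594970703125, 83.20651245117188), (150.27581787109375, 164.79273986816406), 25.140586853027344)
base [520.24895494  88.30813152] 365 972
plate [191.0, 0.1, 364.7, 176.7] ((506.6639404296875, 79.82378387451172), 64.30307006835938) ((505.137451171875, 79.24909973144531), (122.3272933959961, 128.55218505859375), 25.025787353515625)
11.4333 [417.77774358  36.88512369 149.995841  ] [ 0.84427001 -0.15714265  0.54093093]
```

View pics/w2.png

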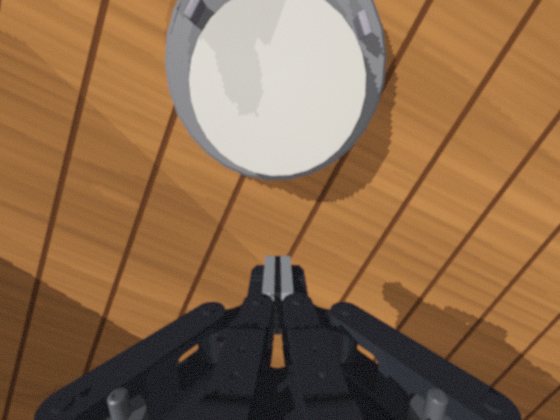

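The centre (520.3, 88.4) and the plate (508, 80.5) agree with the lug positions and the stated sizes; the offset is about 15 mm. I'll push along that line with the fingertips at 42 mm, which is above the lug top and below the rim's upper edge.

Run:
```python
from h import *
C=np.array([520.3,88.4]); p=np.array([508,80.5]); d=(C-p)/np.linalg.norm(C-p); yaw=float(np.arctan2(d[1],d[0]))
z=61.
A=p-90*d; o=[np.pi,0,yaw]
manip.move_linear([*A,100],o); manip.move_linear([*A,z],feed=80)
f0=np.array(manip.read_contact_force()); print(manip.read_time(),f0.round(1))
for s in (12,14.5,17,19.5,22,24.5,27,29.5,32):
    hit=manip.move_linear([*(A+s*d),z],feed=25,contact_N=12)
    print(s,hit,(np.array(manip.read_contact_force())-f0).round(1),np.round(manip.read_eef_pos(),1))
    if hit: break
c=cam("wrist"); im=manip.capture("wrist"); cv2.imwrite("pics/w3.png",im)
for r in manip.silhouettes("plate","wrist")[:1]:
    k=max(cv2.findContours(r["mask"].astype(np.uint8),0,1)[0],key=cv2.contourArea)[:,0]
    W=np.array([back(c,q,40)[:2] for q in k],np.float32); print(r["bbox"],cv2.minEnclosingCircle(W))
print(manip.read_time())
```

```text
12.5667 [ 0.4  0.2 -0.9]
12 False [ 0.5 -0.7  1.4] [442.3  38.4  60.9]
14.5 False [ 0.1 -0.3  0.8] [444.5  39.7  61. ]
17 False [-1.  -0.4  0.5] [446.6  41.1  60.9]
19.5 False [-0.7 -1.   0.2] [448.9  42.5  61. ]
22 False [-1.2 -0.2 -0.2] [451.1  43.9  61. ]
24.5 False [-0.5  0.1  0.6] [453.2  45.2  61.1]
27 False [ 0.5 -1.   1.5] [455.4  46.6  61.1]
29.5 False [-0.3 -1.   0.9] [457.5  47.9  61.1]
32 False [-1.3  1.   1.1] [459.4  49.2  61. ]
[146.1, 0.5, 411.5, 257.2] ((518.0381469726562, 86.37387084960938), 64.70079803466797)
15.3
```

View pics/w3.png

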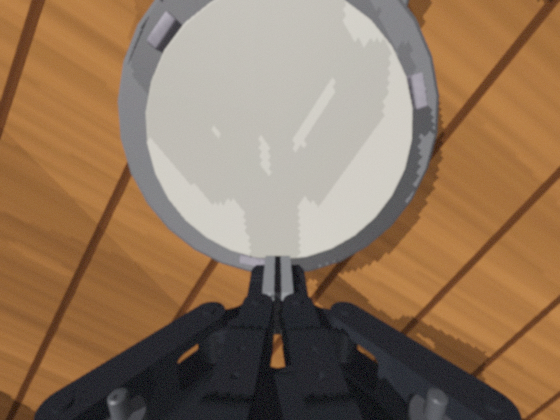

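The third lug now shows clear of the rim at (255,261), and the plate centre is about (518,86), within the play of home. I'll back off, lift and check before pressing.

Run:
```python
from h import *
x,y,z=manip.read_eef_pos(); C=np.array([520.3,88.4]); d=C-[x,y]; d/=np.linalg.norm(d)
b=np.array([x,y])-12*d
manip.move_linear([*b,z],feed=80)
manip.move_linear([*(C-30*d),170],feed=120)
c=cam("wrist"); im=manip.capture("wrist"); 
for r in manip.silhouettes("plate","wrist")[:1]:
    k=max(cv2.findContours(r["mask"].astype(np.uint8),0,1)[0],key=cv2.contourArea)[:,0]
    W=np.array([back(c,q,40)[:2] for q in k],np.float32); print(r["bbox"],cv2.minEnclosingCircle(W),cv2.fitEllipse(W))
for r in manip.place_of("lug0","wrist")[:4]:
    print(round(r["score"],2),np.round(r["location"]),np.round(back(c,r["location"],38),1))
cv2.imwrite("pics/w4.png",im)
print(manip.read_time(),manip.read_eef_pos())
c2=cam("top"); im2=manip.capture("scene"); cv2.imwrite("pics/s4.png",cv2.resize(im2[180:280,230:350],None,fx=5,fy=5,interpolation=3))
```

```text
[209.0, 99.3, 350.3, 245.6] ((517.9370727539062, 86.5156021118164), 65.3633041381836) ((518.1553955078125, 86.48863983154297), (128.18798828125, 129.30003356933594), 106.57951354980469)
0.93 [356. 151.] [574.   43.1  38. ]
0.7 [262. 246.] [452.4  63.2  38. ]
16.9167 [494.55943816  71.99187179 169.48084448]
```

View pics/w4.png

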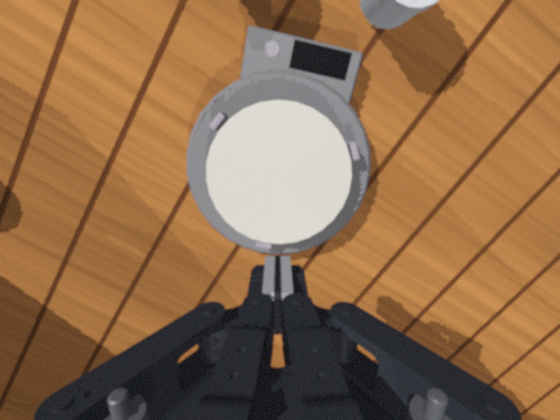

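All three lugs, at (218,121), (354,151) and (263,245), are clear of the rim, and the plate fits a level 129 mm circle at 40 mm height. It is home, so I'll press the middle lightly.

Run:
```python
from h import *
C=[519.,87.3]
manip.move_linear([*C,80],feed=120); manip.dwell(.3)
f0=np.array(manip.read_contact_force())
hit=manip.move_linear([*C,55],feed=12,contact_N=5)
print(hit,manip.read_eef_pos(),(np.array(manip.read_contact_force())-f0).round(1))
if hit:
    manip.dwell(.4); print((np.array(manip.read_contact_force())-f0).round(1),manip.read_eef_pos())
manip.move_linear([*C,80],feed=60)
manip.move_linear([C[0]-60,C[1]-37,190],feed=120)
manip.dwell(.3)
c=cam("wrist"); im=manip.capture("wrist"); cv2.imwrite("pics/w5.png",im)
for r in manip.silhouettes("plate","wrist")[:1]:
    k=max(cv2.findContours(r["mask"].astype(np.uint8),0,1)[0],key=cv2.contourArea)[:,0]
    W=np.array([back(c,q,40)[:2] for q in k],np.float32); print(r["bbox"],cv2.minEnclosingCircle(W),cv2.fitEllipse(W))
print(manip.read_time(),manip.read_contact_force())
```

```text
True [519.05756833  87.31155077  58.7490459 ] [-0.8  0.6  6. ]
[-0.6  0.3  6. ] [519.04425169  87.32474723  58.74170906]
[210.7, 47.3, 351.1, 197.4] ((518.0955200195312, 86.93690490722656), 64.91311645507812) ((518.063232421875, 86.8082046508789), (127.92723846435547, 128.19549560546875), 119.54904174804688)
22.3417 [-1.03405189  0.04015758  0.59882791]
```

View pics/w5.png

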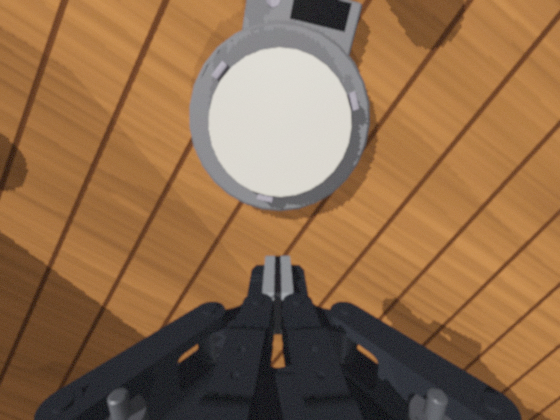

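The press met the plate with the fingertips at 39.7 mm, matching the 40 mm home height. It held 6 N without giving, and the plate, at (280,121), is still between its three lugs.

```bash
python3 -c "
from rig import manip
print(manip.hand_in())"
```

```text
the job is handed in; nothing more can be done
None
```

The plate was nudged home between the three lugs, sits level on its feet, held firm under a 6 N press on the middle, and the job was handed in at about 22 s with the hand withdrawn.

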